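Sort two optics into their case and hold its lid at the balance point

ROBOT

A 6-joint arm with a two-finger parallel gripper is mounted at the origin on a cart in front of the work surface, level with it; the furniture and walls round the work are solid. World frame = base frame: x ahead of the robot, y to its left, z up, the work surface at z = 0. Lengths are in m, angles in rad, forces in N, time in s.
With the tool pointing down it reaches from about 0.3 to 0.875 m from the base axis. Payload 6.4 kg.
Tool frame: the origin (TCP) lies between the finger pads; the fingertips stand 14 mm ahead of it and the grasp point (between the pads) lies 5 mm behind it; z points along the fingers, y is the line along which they close (so a half turn about z gives the same grasp; the last joint's range is limited). The gripper opens to 85 mm and grips with 20 to 120 N. Pads are 22 mm wide; open, the fingers measure 114 mm over their backs; the gripper's body (76 mm by 85 mm) begins 54 mm behind the grasp point. The pads swing forward as they close: fully open they stand 13 mm farther back than shut.
Start: joints at [0.907, 0.181, 1.607, -0, 1.354, -0.206], TCP at [0.254, 0.516, 0.245] pointing down, gripper open.
Joint ranges: [-2.99, 2.99], [-0.89, 2.07], [0.3, 2.58], [-1.14, 4.28], [0, 2.63], [-3.12, 3.12]. Speed limits (rad/s): [2.57, 2.57, 3.01, 3.14, 3.14, 3.14].

INTERFACE

Orientations are given as a unit quaternion [x, y, z, w].
In Python, from plant import ctrl gives the robot as it stands. The module is installed in compiled form; this text tells all that it offers.
- The arm moves only by the tool jog_arm, never from a script. Its argument "plan" is a list of rows, each a list of 5 numbers: the finger opening in m, from 0 to 0.0854, then the shift along the tool's x, y, z in m, then the turn about the tool's z in degrees. A call has 1 to 20 rows; each row is the pose to reach, as a shift and turn from the pose commanded when the call began, along the tool's axes at that moment; what a row does not reach only later rows make up. A row lasts 1/12 s, in which the tool goes at most 41.7 mm and 7.16 degrees, less where a joint would pass 70% of its speed; a pose out of reach is approached as far as the arm can. A call with a gripper value outside its range is refused whole. The fingers move at their own pace and stop on an object; "squeeze" is the grip in N (left out, the last holds). Time passes only in rows, so rows that repeat a pose let the fingers close. It gives the time, the measured TCP pose, the force, the opening and the grip force at its end, in the units of the state.
- ctrl.observe(): the state, without advancing time (a new reading comes with each control period).
- ctrl.get_image(name): name is "scene" or "side" or "wrist"; returns the picture (480x640x3 uint8, blue, green, red); there is no depth.
- ctrl.camera_model(name): a dict with "fx", "fy", "cx", "cy" (pixels), "dist_coeffs" ([k1, k2, p1, p2, k3] as OpenCV has them; the pictures are not rectified), "world_from_camera" (4x4, takes a point from camera to world coordinates); the wrist camera has in their place "mount" (4x4, takes a point from camera to tool coordinates, whose origin is the TCP and whose axes are the flange's). Camera axes: x right, y up, looking along -z (the intrinsics and any distortion apply to the point x, -y, -z); pixel columns grow to the right and rows downward; lengths in m; the calibration is good to about 2 mm. A picture is of the moment at which its call begins: read the wrist's pose just before it. camera_model takes no time and is no camera call.
- ctrl.finish_job(): hands the job in; it is judged then, once.
Trained networks look in the newest picture that a camera, given by its name, has taken for a name from the list of things; names that differ only in an ending like _2 or _b are one class to them, and where a whole thing is asked for, a point or a joint stands for the part that bears it (a point fixed in the world has none). Each returns a list of dicts, best first, with "confidence" (0 to 1); they miss things now and then, are a little off and sometimes report something else, mostly with a low value. They report only what shows in the picture. A call takes as long as a camera call.
- ctrl.spot_in(label, camera): "at" ([column, row] as shares, 0 to 1, of the picture: columns of its width, rows of its height, amid what is visible of it).
The state is a dict: "t": time; "joint_positions": joint angles; "dq": joint speeds; "joint_efforts": joint torques, N m; "tcp_pos": TCP position; "ee_rot": TCP orientation; "force": force on the tool from outside, world axes, zero at the start; "moment": the same for the moment, N m; "opening": finger opening in m; "gripper_force": force on a finger pad.
Only numpy, scipy, OpenCV 4.12 (cv2) and the standard library are available. Lean on these libraries where they do the work, as an engineer would, in place of code of your own. Each camera call takes 0.05 s, during which the arm holds its last target. There are 200 camera calls.

TASK

Put the cage cube flat into the square recess of the aluminium optics case and stand the short lens tube in the round recess beside it. Then swing the thrown-back lid up to the point where it balances upright over its hinge, without letting it go over and fall shut, and finish while still holding it there in the gripper, so that a colleague can fit the lid stay. Leave the other things on the table where they are.

Things in the scene. Friction and masses are not known exactly. Their poses are not given: they have to be found in the camera images.
- case: open aluminium case fixed to the table, 104 mm (its x) x 128 mm (its y) and 54 mm high, walls and floor 4 mm. Origin at the centre of its underside. The lid is hinged on its +x rim; the case stands so that its x axis points roughly to the robot's left, give or take 17 degrees.
- square_insert_floor (a point): centre of the floor of the square recess, 10 mm above the table: black, 45 x 45 mm, 5 mm deep, in a grey insert plate (top 15 mm above the table) inside the case, its sides and axes along the case's. 48 mm from the inner faces of both long walls, 30 mm from the nearest end wall. Which half of the case (+y or -y) it is in changes.
- round_insert_floor (a point): centre of the floor of the round recess (black, 36 mm diameter, 5 mm deep, floor 10 mm above the table) in the other half of the case, 60 mm from the square recess; otherwise the same.
- lid (a joint): lid angle: 0 closed, 1.571 upright, its balance point (the lid is symmetric about the plane through its hinge axis), 2.9 thrown back against its stop on the case's +x side, where it starts. Nearly frictionless: let go on either side of the balance point it falls that way. About 0.25 kg.
- lid_hinge (a point): middle of the hinge axis, 58 mm above the table, 58 mm from the case's centre along the case's x. The axis runs along the case's y.
- lid_bar (a point): middle of the lid's steel grip bar: round, 10 mm diameter, parallel to the hinge axis, 130 mm from it, 72 mm free between two arms, 31 mm gap to the edge of the lid plate (90 x 126 x 6 mm). At lid angle a it lies 130*cos(a) mm from the hinge toward the case's -x and 130*sin(a) mm above it. The bar turns easily between finger pads.
- cage_cube: black cage cube with round green windows, 39 x 39 x 40 mm high, standing on the table; origin at the centre of its underside, axes along its sides, about 0.18 kg.
- short_tube: short black lens tube, 30 mm diameter and 30 mm high, standing on end; origin at the centre of its underside, about 0.05 kg.
- long_tube: longer black lens tube, 30 mm diameter and 52 mm high, standing on end: to be left alone.
- tape_roll: roll of masking tape lying flat, 77 mm across, 19 mm high: to be left alone.
- sensor_head: black round sensor head, 60 mm across, 22 mm high: to be left alone.
- clamp_fork: black clamping fork, 81 x 26 x 10 mm: to be left alone.
- lens_case: round black lens case, 39 mm across, 16 mm high: to be left alone.
- caliper: caliper lying flat, 61 x 200 x 14 mm: to be left alone.

How it is judged:
On the way, in this order (a step that is already met when the one before it is completed fails the run):
1. the cage cube lies flat in the square recess and the short lens tube stands in the round one, both let go, with the lid still thrown back (horizontal distance between cage_cube and square_insert_floor below 0.006 m and z of cage_cube in the frame of square_insert_floor between -0.003 and 0.003 m and angle between each of cage_cube, short_tube's own z axis and vertical below 0.1 rad and contact force between the fingers and cage_cube below 0.05 N and horizontal distance between short_tube and round_insert_floor below 0.006 m and z of short_tube in the frame of round_insert_floor between -0.003 and 0.003 m and contact force between the fingers and short_tube below 0.05 N and value of joint lid above 2.4 rad), for 0.2 s.
2. the lid has been swung up to its balance point (value of joint lid between 1.491 and 1.651 rad and velocity of joint lid between -0.15 and 0.15 rad/s and contact force between the fingers and lid above 0.5 N), for 0.2 s.
At the end, for the whole second after the job is handed in: Cube flat in the square recess and short tube standing in the round one (within 6 mm of the recess centre, 3 mm of its floor, 0.1 rad of level), clear of the fingers; lid within 0.08 rad of upright, still, and held by the fingers (over 0.5 N) (all of step 2 and horizontal distance between cage_cube and square_insert_floor below 0.006 m and z of cage_cube in the frame of square_insert_floor between -0.003 and 0.003 m and angle between each of cage_cube, short_tube's own z axis and vertical below 0.1 rad and contact force between the fingers and cage_cube below 0.05 N and horizontal distance between short_tube and round_insert_floor below 0.006 m and z of short_tube in the frame of round_insert_floor between -0.003 and 0.003 m and contact force between the fingers and short_tube below 0.05 N); the arm keeps its last pose, push and grip.
It fails at once if the lid went over its balance point toward shut (more than 0.3 rad past upright) (value of joint lid below 1.27 rad).
It fails at once if something to be left alone was moved by more than 2 cm (distance of any of long_tube, tape_roll, sensor_head, clamp_fork, lens_case, caliper from where it was at the start of the episode above 0.02 m).
It also fails if it takes over 72 s, if anything falls off the work surface, if the arm or the gripper's body presses on something with over 40 N, if the wrist force passes 120 N, or if a joint passes its speed limit or range.

## Working session

There is one attempt and no reset: what is moved stays moved. The work goes in short steps, Python scripts to look and compute and a tool call to move; the robot and the scene stay as the last step left them, time stands still between calls to the robot, and variables do not carry over. Pictures are saved under pics/ and viewed, at most 10 in all, crops included, and the job is handed in when it is done.

Besides the shell and the picture viewer there is one more tool, called after "Call:" by a JSON object that holds its "method" and its "body". jog_arm: Moves the arm, as the interface text tells. Its arguments: {"type":"object","properties":{"plan":{"type":"array","items":{"type":"array","items":{"type":"number"}}},"squeeze":{"type":"number"}},"required":["plan"]}

```bash
mkdir -p pics; ls; python3 - <<'E'
from plant import ctrl
import cv2,json
s=ctrl.observe();print(s)
for n in("scene","side","wrist"):
    m=ctrl.camera_model(n);print(n,m)
    cv2.imwrite(f"pics/{n}0.png",ctrl.get_image(n))
    for l in("case","lid","lid_bar","cage_cube","short_tube","long_tube","square_insert_floor","round_insert_floor","lid_hinge"):
        try:
            r=ctrl.spot_in(l,n);print(l,[(round(d["at"][0]*640,1),round(d["at"][1]*480,1),round(d["confidence"],2)) for d in r[:3]])
        except Exception as e:print(l,e)
print(ctrl.observe()["t"])
E
```

```text
pics
{'t': 0.0, 'joint_positions': array([ 9.06681773e-01,  1.81561332e-01,  1.60799540e+00,  7.05774386e-07,
        1.35379249e+00, -2.06301382e-01]), 'dq': array([ 0.00021335, -0.00146662, -0.00132174, -0.00149627,  0.00118792,
        0.00037961]), 'joint_efforts': array([-3.31322744e-04, -4.44881594e+01, -3.51331508e+01, -1.71624965e-04,
        9.03568463e-03, -6.53820678e-06]), 'tcp_pos': array([0.25379929, 0.51537515, 0.24437881]), 'ee_rot': array([ 2.26912754e-01,  9.73914694e-01, -7.96266844e-04, -3.70595911e-04]), 'force': array([ 0.323283  ,  0.02144581, -0.75769781]), 'moment': array([ 0.012216  ,  0.02122617, -0.01480861]), 'gripper_force': 0.0, 'opening': 0.0856952500448927}
scene {'fx': 518.9861917495299, 'fy': 518.9861917495299, 'cx': 308.43149799551645, 'cy': 234.1353332063663, 'dist_coeffs': array([0.02905803, 0.        , 0.        , 0.        , 0.        ]), 'world_from_camera': array([[ 0.77800553,  0.45093413, -0.43745377,  0.02882466],
       [-0.62825049,  0.55513941, -0.54508857, -0.64487382],
       [-0.00295121,  0.69891247,  0.71520113,  0.88362129],
     
[... 1204 characters left out ...]
e [(314.9, 242.5, 0.93)]
wrist {'fx': 409.3377786998347, 'fy': 409.3377786998347, 'cx': 315.5796483655079, 'cy': 243.99374698217562, 'dist_coeffs': array([-0.08310861,  0.        ,  0.        ,  0.        ,  0.        ]), 'mount': array([[ 7.29742523e-04,  9.49158228e-01,  3.14798547e-01,
         8.25336335e-02],
       [ 9.99999647e-01, -5.61631108e-04, -6.24734388e-04,
         3.14231404e-04],
       [-4.16171127e-04,  3.14798892e-01, -9.49158303e-01,
        -1.28771817e-01],
       [ 0.00000000e+00,  0.00000000e+00,  0.00000000e+00,
         1.00000000e+00]])}
case []
lid []
lid_bar []
cage_cube []
short_tube []
long_tube []
square_insert_floor []
round_insert_floor []
lid_hinge []
1.5
```

View pics/scene0.png

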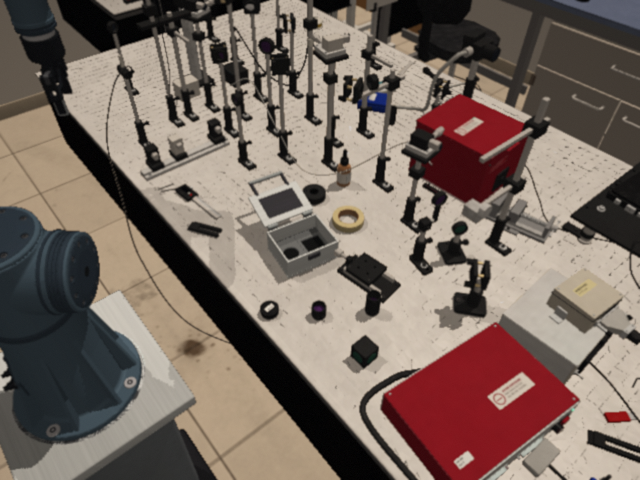

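View pics/side0.png

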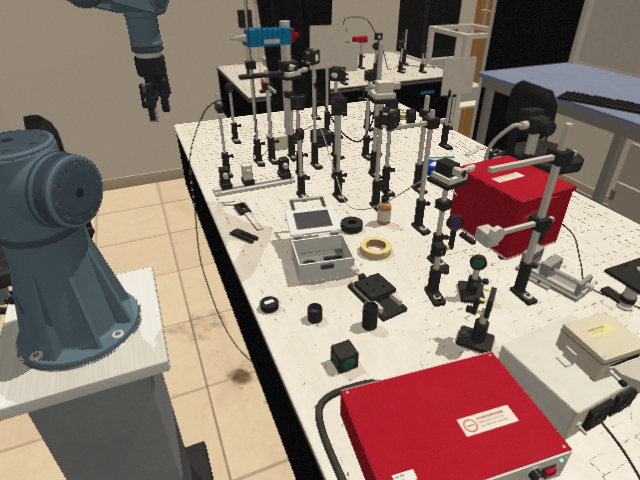

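```bash
cat > h.py <<'E'
from plant import ctrl
import numpy as np,cv2
from scipy.spatial.transform import Rotation as R
def cam(n,s=None):
    m=ctrl.camera_model(n);K=np.array([[m["fx"],0,m["cx"]],[0,m["fy"],m["cy"]],[0,0,1]])
    if n=="wrist":
        s=s or ctrl.observe();T=np.eye(4);T[:3,:3]=R.from_quat(s["ee_rot"]).as_matrix();T[:3,3]=s["tcp_pos"];W=T@m["mount"]
    else:W=m["world_from_camera"]
    return K,m["dist_coeffs"],W
def ray(c,p):
    K,d,W=c;u=cv2.undistortPoints(np.array([[p]],float),K,d)[0,0]
    v=W[:3,:3]@[u[0],-u[1],-1];return W[:3,3],v/np.linalg.norm(v)
def plane(c,p,z):
    o,v=ray(c,p);return o+v*(z-o[2])/v[2]
def tri(obs):
    A=0;b=0
    for c,p in obs:
        o,v=ray(c,p);M=np.eye(3)-np.outer(v,v);A=A+M;b=b+M@o
    x=np.linalg.solve(A,b)
    return x,[float(np.linalg.norm(np.cross(x-ray(c,p)[0],ray(c,p)[1]))) for c,p in obs]
def proj(c,P):
    K,d,W=c;q=np.linalg.inv(W)@np.c_[np.atleast_2d(P),np.ones(len(np.atleast_2d(P)))].T
    return cv2.projectPoints((q[:3].T*[1,-1,-1]).copy(),np.zeros(3),np.zeros(3),K,d)[0][:,0]
def spot(l,n):
    return [(d["at"][0]*640,d["at"][1]*480,d["confidence"]) for d in ctrl.spot_in(l,n)]
E
python3 - <<'E'
from h import *
a,b=cam("scene"),cam("side")
for n,p,q in[("cube",(365.3,351.9),(345.9,357.2)),("short",(318.8,308.4),(314.1,315.8)),("long",(372.4,298.4),(368.4,314.1)),("sq",(310.9,242.3),(332.2,254.5)),("lid",(280.9,204.4),(311.8,218.5))]:print(n,*[np.round(v,3) for v in tri([(a,p),(b,q)])])
E
```

```text
cube [ 0.448 -0.296  0.014] [0. 0.]
short [ 0.445 -0.156  0.001] [0.004 0.004]
long [ 0.536 -0.219  0.025] [0.003 0.003]
sq [ 0.538 -0.022  0.038] [0.004 0.004]
lid [0.53  0.079 0.084] [0.001 0.001]
```

The views show the cube at scene (365,351), the short tube at (318,309), the open case at (300,245), and the lid thrown back towards +y. The recess triangulation came out at z=0.038, which is wrong, so I'll bring the wrist camera over.

Call:
{"method": "jog_arm", "body": {"plan": [[0.085,-0.47,-0.51,-0.035,-26],[0.085,-0.47,-0.51,-0.035,-26],[0.085,-0.47,-0.51,-0.035,-26],[0.085,-0.47,-0.51,-0.035,-26],[0.085,-0.47,-0.51,-0.035,-26],[0.085,-0.47,-0.51,-0.035,-26],[0.085,-0.47,-0.51,-0.035,-26],[0.085,-0.47,-0.51,-0.035,-26],[0.085,-0.47,-0.51,-0.035,-26],[0.085,-0.47,-0.51,-0.035,-26],[0.085,-0.47,-0.51,-0.035,-26],[0.085,-0.47,-0.51,-0.035,-26],[0.085,-0.47,-0.51,-0.035,-26],[0.085,-0.47,-0.51,-0.035,-26],[0.085,-0.47,-0.51,-0.035,-26],[0.085,-0.47,-0.51,-0.035,-26],[0.085,-0.47,-0.51,-0.035,-26],[0.085,-0.47,-0.51,-0.035,-26],[0.085,-0.47,-0.51,-0.035,-26],[0.085,-0.47,-0.51,-0.035,-26]]}}

```text
t: 3.17
tcp_pos: [0.45, -0.1492, 0.28]
ee_rot: [0.002, 1.0, 0.0, -0.0]
force: [-0.1, 1.2, -0.3]
opening: 0.0849
gripper_force: 0.0
```

```bash
python3 - <<'E'
from h import *
s=ctrl.observe();print(s["t"],s["tcp_pos"],s["ee_rot"],s["dq"].max())
im=ctrl.get_image("wrist");cv2.imwrite("pics/w1.png",im)
a,b,c=cam("scene"),cam("side"),cam("wrist",s)
for l,z in(("cage_cube",.02),("short_tube",.015),("long_tube",.026),("square_insert_floor",.01),("round_insert_floor",.01),("lid_bar",.089),("lid_hinge",.058)):
    r=spot(l,"wrist");print(l,[(np.round(x,2),np.round(plane(c,x[:2],z),3)) for x in r[:2]])
np.save("s1.npy",s,allow_pickle=True)
E
```

```text
3.1667 [ 0.45001384 -0.14915259  0.27997607] [ 2.32934221e-03  9.99997139e-01  4.24246854e-04 -3.41106500e-04] 0.025766922559541133
cage_cube [(array([162.11, 194.02,   0.92]), array([ 0.445, -0.297,  0.02 ])), (array([572.99, 299.71,   0.71]), array([0.562, 0.133, 0.02 ]))]
short_tube [(array([301.82, 184.9 ,   0.81]), array([ 0.438, -0.161,  0.015]))]
long_tube [(array([239.62, 280.61,   0.8 ]), array([ 0.534, -0.225,  0.026]))]
square_insert_floor [(array([448.32, 292.99,   0.62]), array([ 0.556, -0.005,  0.01 ])), (array([6.2630e+02, 1.4419e+02, 1.6000e-01]), array([0.395, 0.165, 0.01 ]))]
round_insert_floor [(array([465.92, 241.1 ,   0.75]), array([0.497, 0.008, 0.01 ]))]
lid_bar [(array([571.78, 298.7 ,   0.73]), array([0.526, 0.081, 0.089]))]
lid_hinge [(array([547.01, 290.11,   0.6 ]), array([0.532, 0.076, 0.058])), (array([4.4998e+02, 2.9069e+02, 3.3000e-01]), array([ 0.531, -0.021,  0.058]))]
```

View pics/w1.png

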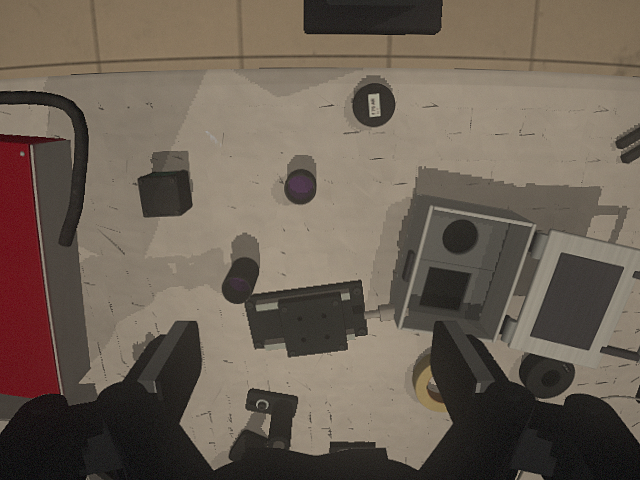

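The wrist view shows the cube top at (165,192), short tube at (301,186), round recess at (460,237) and square recess at (443,290). The lid is to the right, and the case is turned about 10°. Next I'll take a second wrist view over the case.

Call:
{"method": "jog_arm", "body": {"plan": [[0.085,0,0.15,0.03,0],[0.085,0,0.15,0.03,0],[0.085,0,0.15,0.03,0],[0.085,0,0.15,0.03,0],[0.085,0,0.15,0.03,0],[0.085,0,0.15,0.03,0],[0.085,0,0.15,0.03,0]]}}

```text
t: 4.15
tcp_pos: [0.4511, 0.0006, 0.2506]
ee_rot: [0.001, 1.0, -0.0, 0.0]
force: [0.6, -0.9, 0.2]
opening: 0.0849
gripper_force: 0.0
```

```bash
python3 - <<'E'
from h import *
s=ctrl.observe();print(s["t"],s["tcp_pos"],s["ee_rot"],s["dq"].max())
im=ctrl.get_image("wrist");cv2.imwrite("pics/w2.png",im)
c=cam("wrist",s);np.save("s2.npy",s,allow_pickle=True)
c1=cam("wrist",np.load("s1.npy",allow_pickle=True).item())
g1=cv2.cvtColor(cv2.imread("pics/w1.png"),6);g2=cv2.cvtColor(im,6)
for l,z in(("square_insert_floor",.01),("round_insert_floor",.01),("lid_bar",.089),("lid_hinge",.058)):
    r=spot(l,"wrist");print(l,[(np.round(x,2),np.round(plane(c,x[:2],z),3)) for x in r[:2]])
def blobs(g,th,box):
    x0,y0,x1,y1=box;m=np.zeros_like(g);m[y0:y1,x0:x1]=(g[y0:y1,x0:x1]<th)*255
    for k in cv2.findContours(m,0,1)[0]:
        if cv2.contourArea(k)>250:
            M=cv2.moments(k);print((round(M['m10']/M['m00'],1),round(M['m01']/M['m00'],1)),cv2.contourArea(k),np.round(cv2.minAreaRect(k),1) if 0 else cv2.minAreaRect(k))
print("w1");blobs(g1,45,(415,210,500,315))
print("w2");blobs(g2,45,(150,150,420,400))
E
```

```text
4.15 [0.45111199 0.00055316 0.25058331] [ 1.49509308e-03  9.99998804e-01 -2.88713584e-04  2.72644975e-04] 0.0024060054118204086
square_insert_floor [(array([304.13, 301.3 ,   0.84]), array([ 0.552, -0.01 ,  0.01 ]))]
round_insert_floor [(array([310.21, 249.6 ,   0.91]), array([ 0.497, -0.004,  0.01 ])), (array([137.92, 189.41,   0.64]), array([ 0.438, -0.163,  0.01 ]))]
lid_bar [(array([425.09, 303.6 ,   0.85]), array([0.515, 0.088, 0.089])), (array([399.3, 302.3,   0.4]), array([0.514, 0.068, 0.089]))]
lid_hinge [(array([401.98, 301.68,   0.6 ]), array([0.529, 0.077, 0.058]))]
w1
(444.1, 288.6) 1439.0 ((444.5243225097656, 288.845947265625), (44.65728759765625, 38.626731872558594), 8.972625732421875)
(459.4, 235.9) 824.0 ((459.5, 236.0), (32.0, 33.0), 90.0)
w2
(179.8, 362.9) 2475.0 ((175.5, 351.0), (96.0, 51.0), 90.0)
(303.0, 300.5) 1688.0 ((303.2838134765625, 300.7973327636719), (45.86731719970703, 39.620155334472656), 9.462321281433105)
(313.1, 244.4) 976.0 ((313.25, 244.25), (36.06244659423828, 35.35533905029297), 45.0)
```

View pics/w2.png

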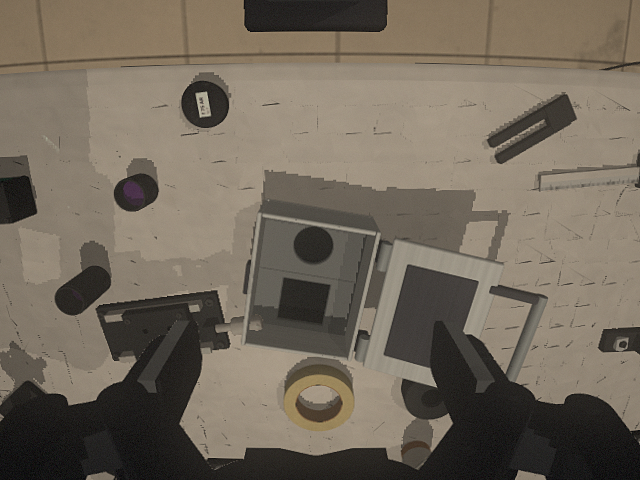

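The second view shows the round recess at (313,244), square at (303,300) and bar centre near (528,337), with a free bar of about (543,300)-(514,375). The tape roll is at (320,393).

```bash
python3 - <<'E'
from h import *
c1,c2=[cam("wrist",np.load(f"s{i}.npy",allow_pickle=True).item()) for i in(1,2)]
for n,p,q in(("sq",(444.3,288.7),(303.1,300.6)),("rd",(459.4,235.9),(313.1,244.3)),("short",(301,185),(136,191))):
    print(n,tri([(c1,p),(c2,q)]),plane(c1,p,.012),plane(c2,q,.012))
sq=(plane(c1,(444.3,288.7),.012)+plane(c2,(303.1,300.6),.012))/2;rd=(plane(c1,(459.4,235.9),.012)+plane(c2,(313.1,244.3),.012))/2
d=(rd-sq)[:2];print("dist",np.linalg.norm(d));ey=d/np.linalg.norm(d);ex=np.array([ey[1],-ey[0]]);print("ex",ex,np.degrees(np.arctan2(*ex[::-1])))
# square recess corners from contour -> yaw
for nm,c in(("w1",c1),("w2",c2)):
    g=cv2.cvtColor(cv2.imread(f"pics/{nm}.png"),6);b=(415,260,480,315) if nm=="w1" else (270,272,335,330)
    m=np.zeros_like(g);m[b[1]:b[3],b[0]:b[2]]=(g[b[1]:b[3],b[0]:b[2]]<45)*255
    k=max(cv2.findContours(m,0,1)[0],key=cv2.contourArea)
    P=np.array([plane(c,p[0],.013)[:2] for p in k])
    r=cv2.minAreaRect((P*1000).astype(np.float32));print(nm,"square rect",r)
cen=(sq+rd)[:2]/2
for yaw in (np.arctan2(*ex[::-1]),):
    R2=np.array([[np.cos(yaw),-np.sin(yaw)],[np.sin(yaw),np.cos(yaw)]])
    W=lambda x,y,z:np.r_[cen+R2@[x,y],z]
    P=[W(x,y,.054) for x,y in((-.052,.064),(.052,.064),(.052,-.064),(-.052,-.064))]
    a=2.9;bar=[W(.058-.13*np.cos(a),y,.058+.13*np.sin(a)) for y in(.036,0,-.036)]
    sqc=[W(x,y-.03,.015) for x,y in((-.0225,.0225),(.0225,.0225),(.0225,-.0225),(-.0225,-.0225))]
    print("cen",cen,"bar",bar[1])
    im=cv2.imread("pics/w2.png");
    for p in proj(c2,np.array(P+bar+sqc)):cv2.circle(im,tuple(int(v*16) for v in p),24,(0,0,255),-1,shift=4)
    im1=cv2.imread("pics/w1.png")
    for p in proj(c1,np.array(P+bar+sqc)):cv2.circle(im1,tuple(int(v*16) for v in p),24,(0,0,255),-1,shift=4)
    o=np.vstack([cv2.resize(im[190:390,220:560],None,fx=1.45,fy=1.45),cv2.resize(im1[190:390,300:640],None,fx=1.45,fy=1.45)]);cv2.imwrite("pics/o.png",o);print(o.shape)
E
```

```text
sq (array([ 0.54940853, -0.01096991,  0.01361421]), [7.13404269426247e-05, 7.134042694266211e-05]) [ 0.5502285  -0.01039441  0.012     ] [ 0.55012595 -0.01103157  0.012     ]
rd (array([ 0.49080575, -0.00084541,  0.01315225]), [3.2133543879886364e-05, 3.213354387977711e-05]) [ 4.91130016e-01 -4.23040366e-04  1.20000000e-02] [ 0.49122351 -0.00085247  0.012     ]
short (array([ 0.4378311 , -0.16175495,  0.01715535]), [0.00022549807054552423, 0.0002254980705456615]) [ 0.43851974 -0.16194437  0.012     ] [ 0.43904602 -0.16409627  0.012     ]
dist 0.059854532928862336
ex [0.16832862 0.98573093] 80.3093443679284
w1 square rect ((550.1901245117188, -10.583581924438477), (45.060543060302734, 44.10700988769531), 80.18734741210938)
w2 square rect ((550.1320190429688, -11.1446533203125), (44.9773063659668, 43.372432708740234), 80.12218475341797)
cen [ 0.52067699 -0.00567537] bar [0.55168726 0.17592048 0.08910241]
(580, 493, 3)
```

View pics/o.png

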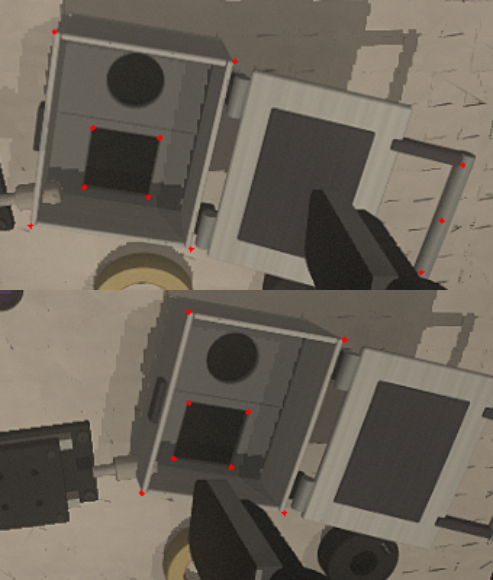

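The overlay dots sit on the rim corners, the recess corners and the bar, so the case pose is good (square (0.550,-0.011), round (0.491,-0.001), x axis at 80°). Next I'll look at the cube from closer.

Call:
{"method": "jog_arm", "body": {"plan": [[0.085,0.05,-0.27,0.03,0],[0.085,0.05,-0.27,0.03,0],[0.085,0.05,-0.27,0.03,0],[0.085,0.05,-0.27,0.03,0],[0.085,0.05,-0.27,0.03,0],[0.085,0.05,-0.27,0.03,0],[0.085,0.05,-0.27,0.03,0],[0.085,0.05,-0.27,0.03,0],[0.085,0.05,-0.27,0.03,0],[0.085,0.05,-0.27,0.03,0]]}}

```text
t: 5.23
tcp_pos: [0.3995, -0.2692, 0.2202]
ee_rot: [0.003, 1.0, 0.0, -0.0]
force: [-0.4, -0.2, 0.6]
opening: 0.085
gripper_force: 0.0
```

```bash
python3 - <<'E'
from h import *
s=ctrl.observe();print(s["t"],s["tcp_pos"],s["ee_rot"],s["dq"].max())
im=ctrl.get_image("wrist");cv2.imwrite("pics/w3.png",im);np.save("s3.npy",s,allow_pickle=True)
c=cam("wrist",s)
for l,z in(("cage_cube",.02),("short_tube",.015)):
    r=spot(l,"wrist");print(l,[(np.round(x,2),np.round(plane(c,x[:2],z),3)) for x in r[:2]])
p=proj(c,np.array([[.446,-.297,.04],[.438,-.162,.03]]));print(p)
def cr(q):x,y=int(q[0])-60,int(q[1])-60;x=max(x,0);y=max(y,0);print(x,y);return cv2.resize(im[y:y+120,x:x+120],(480,480),interpolation=2)
o=cv2.convertScaleAbs(np.hstack([cr(p[0]),cr(p[1])]),alpha=2.2);o=cv2.resize(o,(800,400));cv2.imwrite("pics/w3c.png",o)
E
```

```text
5.2333 [ 0.39954765 -0.26919761  0.22017861] [ 2.71075723e-03  9.99996251e-01  3.77222680e-04 -8.65687057e-05] 0.031295502167962314
cage_cube [(array([282.3 , 263.09,   0.83]), array([ 0.444, -0.297,  0.02 ]))]
short_tube [(array([439.23, 255.31,   0.55]), array([ 0.439, -0.16 ,  0.015]))]
[[280.19211947 274.60771498]
 [441.98967442 260.21711882]]
220 214
381 200
```

View pics/w3c.png

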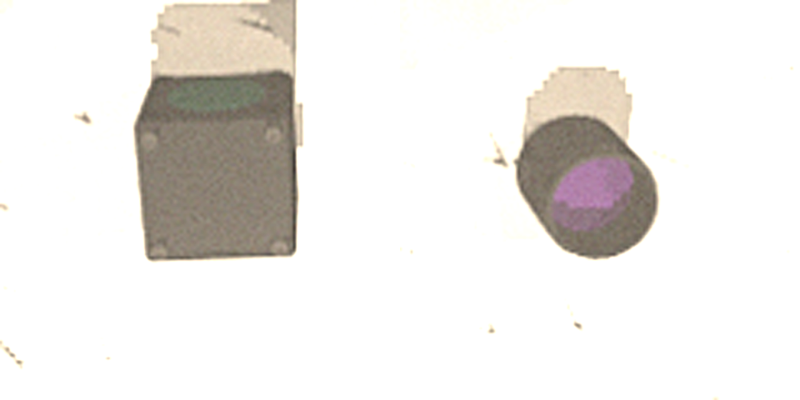

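The crop shows the cube top corners at crop px (136,124),(294,120),(294,258),(150,259) and the tube top centred near (603,204). I'll fit the silhouettes over all the wrist views, leaving height free as a check.

```bash
cat > fit.py <<'E'
from h import *
from scipy.optimize import minimize
def model(k,x,y,z,yaw):
    if k=="cube":
        q=np.array([[a,b] for a in(-.0195,.0195) for b in(-.0195,.0195)]);h=.04
        q=q@np.array([[np.cos(yaw),np.sin(yaw)],[-np.sin(yaw),np.cos(yaw)]])
    else:
        t=np.linspace(0,2*np.pi,48);q=.015*np.c_[np.cos(t),np.sin(t)];h=.03
    return np.vstack([np.c_[q+[x,y],np.full(len(q),z+v)] for v in(0,h)])
def fit(k,views,x0,free_z=True,th=48):
    D=[]
    for i in views:
        c=cam("wrist",np.load(f"s{i}.npy",allow_pickle=True).item());g=cv2.imread(f"pics/w{i}.png").max(2)
        p=proj(c,[[x0[0],x0[1],.02]])[0];m=np.zeros_like(g)
        a,b,e,f=[int(max(v,0)) for v in(p[0]-38,p[1]-38,p[0]+38,p[1]+38)]
        # purple/green glass counts too: fill contours
        w=(g[b:f,a:e]<th).astype(np.uint8)
        ks=cv2.findContours(w,0,1)[0];w[:]=0;cv2.drawContours(w,[max(ks,key=cv2.contourArea)],-1,1,-1)
        D.append((c,cv2.resize(w,None,fx=8,fy=8,interpolation=1),a,b))
    def cost(v):
        s=0
        for c,w,a,b in D:
            P=proj(c,model(k,v[0],v[1],v[2],v[3]*.1/.1))
            H=cv2.convexHull(((P-[a,b]+.5)*8).astype(np.float32)).astype(int)
            r=np.zeros_like(w);cv2.fillConvexPoly(r,H,1);s+=1-(r&w).sum()/(r|w).sum()
        return s
    x=np.array([x0[0],x0[1],0,x0[2]]);S=np.vstack([x,x+[.004,0,0,0],x+[0,.004,0,0],x+[0,0,.004,0],x+[0,0,0,.1]])
    r=minimize(cost,x,method="Nelder-Mead",options=dict(initial_simplex=S,xatol=1e-4,fatol=1e-4,maxiter=300));return r.x,r.fun/len(D)
E
python3 - <<'E'
from fit import *
for k,v,x in(("cube",(1,3),(.445,-.297,0)),("cube",(3,),(.445,-.297,0)),("tube",(1,2,3),(.438,-.162,0)),("tube",(3,),(.438,-.162,0))):
    for th in(48,65):
        r=fit(k,v,x,th=th);print(k,v,th,np.round(r[0],4),np.degrees(r[0][3]).round(1),round(r[1],3))
E
```

```text
cube (1, 3) 48 [ 0.4834 -0.3801 -0.2773 -0.0379] -2.2 0.822
cube (1, 3) 65 [ 0.4453 -0.2948 -0.0085  0.0356] 2.0 0.105
cube (3,) 48 [ 0.4697 -0.2545 -0.0642 -0.1329] -7.6 0.999
cube (3,) 65 [ 0.4528 -0.2954 -0.0251  0.0363] 2.1 0.036
tube (1, 2, 3) 48 [ 0.481  -0.2816 -0.2987  7.6401] 437.7 0.873
tube (1, 2, 3) 65 [ 0.4393 -0.1626 -0.0017  0.0724] 4.1 0.066
tube (3,) 48 [  3.3351   2.8335  -8.599  -21.8343] -1251.0 0.649
tube (3,) 65 [ 0.4435 -0.1586 -0.0132  0.3487] 20.0 0.027
```

```bash
sed -i 's/        return s$/        return s+(0 if free_z else 1e5*v[2]**2)/' fit.py; python3 - <<'E'
from fit import *
for k,v,x in(("cube",(1,),(.445,-.297,0.03)),("cube",(3,),(.445,-.297,0.03)),("tube",(1,),(.439,-.162,0)),("tube",(2,),(.439,-.162,0)),("tube",(3,),(.439,-.162,0))):
    for th in(56,62,70):
        r=fit(k,v,x,free_z=False,th=th);print(k,v,th,np.round(r[0],4),np.degrees(r[0][3]).round(1),round(r[1],3))
c=cam("wrist",np.load("s3.npy",allow_pickle=True).item())
P=np.array([plane(c,(220+a/3.333,214+b/3.333),.04) for a,b in((136,124),(294,120),(294,258),(150,259))]);print(P,P.mean(0))
E
```

```text
cube (1,) 56 [ 0.4425 -0.2932 -0.      0.1753] 10.0 0.238
cube (1,) 62 [ 0.4429 -0.2929 -0.      0.1624] 9.3 0.126
cube (1,) 70 [ 4.432e-01 -2.929e-01 -1.000e-04  1.011e-01] 5.8 0.118
cube (3,) 56 [ 0.4433 -0.2925  0.     -0.0475] -2.7 0.787
cube (3,) 62 [ 0.4429 -0.2932  0.     -0.0408] -2.3 0.719
cube (3,) 70 [ 0.4436 -0.2932  0.     -0.0446] -2.6 0.12
tube (1,) 56 [ 0.4365 -0.1614 -0.      0.1497] 8.6 0.923
tube (1,) 62 [ 0.4385 -0.1623 -0.      0.0716] 4.1 0.099
tube (1,) 70 [ 0.4385 -0.1624 -0.      0.0927] 5.3 0.061
tube (2,) 56 [ 0.439  -0.1623  0.      0.048 ] 2.7 0.068
tube (2,) 62 [ 0.439  -0.1623 -0.      0.0384] 2.2 0.059
tube (2,) 70 [ 0.439  -0.1623  0.      0.0654] 3.7 0.053
tube (3,) 56 [ 0.439  -0.1625 -0.      0.0734] 4.2 0.977
tube (3,) 62 [ 0.4386 -0.1628 -0.      0.0729] 4.2 0.083
tube (3,) 70 [ 0.4387 -0.1628  0.      0.0993] 5.7 0.069
[[ 0.42568488 -0.31189295  0.04      ]
 [ 0.42484877 -0.27390297  0.04      ]
 [ 0.46114559 -0.27428571  0.04      ]
 [ 0.46129084 -0.3101194   0.04      ]] [ 0.44324252 -0.29255026  0.04      ]
```

The cube is at (0.4432,-0.2927) with yaw near 0, and the tube at (0.4388,-0.1625). Both stand at table height as they should. Next is the cube grasp.

Call:
{"method": "jog_arm", "body": {"plan": [[0.062,-0.044,-0.0235,0.03,0],[0.062,-0.044,-0.0235,0.06,0],[0.062,-0.044,-0.0235,0.1,0],[0.062,-0.044,-0.0235,0.13,0],[0.062,-0.044,-0.0235,0.155,0],[0.062,-0.044,-0.0235,0.175,0],[0.062,-0.044,-0.0235,0.188,0],[0.062,-0.044,-0.0235,0.197,0],[0.062,-0.044,-0.0235,0.197,0],[0.062,-0.044,-0.0235,0.197,0],[0.03,-0.044,-0.0235,0.197,0],[0.03,-0.044,-0.0235,0.197,0],[0.03,-0.044,-0.0235,0.197,0],[0.03,-0.044,-0.0235,0.197,0],[0.03,-0.044,-0.0235,0.197,0],[0.03,-0.044,-0.0235,0.197,0]], "squeeze": 40}}

```text
t: 6.72
tcp_pos: [0.4448, -0.2937, 0.0249]
ee_rot: [0.002, 1.0, -0.001, 0.001]
force: [0.3, 1.1, 7.4]
opening: 0.0373
gripper_force: 41.3
```

Call:
{"method": "jog_arm", "body": {"plan": [[0.03,0,0,-0.02,0],[0.03,0,0,-0.06,0],[0.03,0,0,-0.1,0],[0.03,0,0,-0.13,0],[0.03,-0.02,0.04,-0.14,5],[0.03,-0.035,0.08,-0.14,9.7],[0.03,-0.05,0.12,-0.14,9.7],[0.03,-0.065,0.16,-0.14,9.7],[0.03,-0.08,0.2,-0.14,9.7],[0.03,-0.095,0.24,-0.14,9.7],[0.03,-0.102,0.27,-0.14,9.7],[0.03,-0.1055,0.283,-0.14,9.7],[0.03,-0.1055,0.283,-0.14,9.7],[0.03,-0.1055,0.283,-0.14,9.7],[0.03,-0.1055,0.283,-0.14,9.7],[0.03,-0.1055,0.283,-0.14,9.7]]}}

```text
t: 8.05
tcp_pos: [0.5502, -0.0115, 0.1633]
ee_rot: [0.087, 0.996, -0.0, -0.0]
force: [0.1, 0.2, -1.6]
opening: 0.0375
gripper_force: 40.6
```

```bash
python3 - <<'E'
from h import *
s=ctrl.observe();print(s["t"],s["tcp_pos"],s["opening"],s["force"],s["gripper_force"])
q=R.from_quat(s["ee_rot"]).as_matrix();print(np.round(q,4), np.degrees(np.arctan2(q[1,1],q[0,1])))
print("tool delta",q.T@(np.array([.5514,-.011,s["tcp_pos"][2]])-s["tcp_pos"]))
im=ctrl.get_image("wrist");cv2.imwrite("pics/w4.png",im);np.save("s4.npy",s,allow_pickle=True)
cv2.imwrite("pics/w4b.png",cv2.convertScaleAbs(im,alpha=2))
E
```

```text
8.05 [ 0.55015608 -0.01154288  0.16333577] 0.037517576143850755 [ 0.1119677   0.17822629 -1.58438854] 40.64402461051941
[[-9.847e-01  1.740e-01 -1.000e-04]
 [ 1.740e-01  9.847e-01 -3.000e-04]
 [ 0.000e+00 -3.000e-04 -1.000e+00]] 79.97985424247635
tool delta [-1.13048997e-03  7.51038954e-04 -2.57539237e-07]
```

View pics/w4b.png

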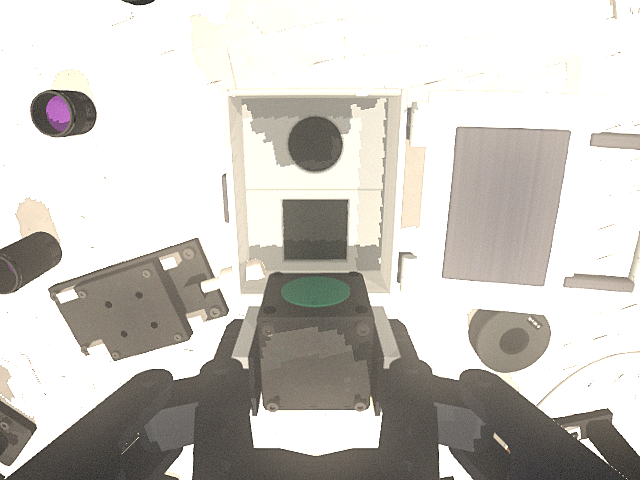

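The cube is held straight between the pads, with its top face at about rows 319-410 and columns 262-370. The recesses are at (315,143) and (315,230).

```bash
python3 - <<'E'
from h import *
s=np.load("s4.npy",allow_pickle=True).item();c=cam("wrist",s);q=R.from_quat(s["ee_rot"]).as_matrix();z=s["tcp_pos"][2]-.0249
f=lambda p,zz:np.round(q.T@(plane(c,p,zz)-s["tcp_pos"])*1000,1)
print(f((316,275),z),f((316,319),z+.04),f((316,410),z+.04))
g=cv2.imread("pics/w4.png").max(2)
print([int(v) for v in g[255:430:1,316]])
for n,p in(("sq",(315.5,230)),("rd",(315.5,143.5))):print(n,plane(c,p,.012))
E
```

```text
[18.1  1.1 24.9] [ 20.    1.  -15.1] [-15.4   1.1 -15.1]
[43, 40, 44, 42, 54, 70, 74, 85, 89, 93, 90, 89, 88, 89, 90, 97, 107, 97, 52, 41, 43, 48, 58, 54, 57, 55, 56, 58, 53, 56, 59, 56, 54, 58, 57, 59, 57, 55, 56, 61, 58, 56, 55, 57, 59, 58, 59, 57, 59, 58, 69, 64, 50, 41, 41, 45, 46, 44, 44, 46, 43, 45, 49, 48, 53, 49, 44, 54, 48, 51, 49, 68, 67, 66, 68, 63, 64, 66, 65, 63, 62, 65, 66, 62, 63, 64, 66, 65, 63, 62, 66, 65, 63, 63, 63, 64, 64, 68, 65, 62, 60, 60, 60, 57, 61, 61, 63, 62, 59, 61, 57, 63, 65, 59, 61, 63, 63, 61, 59, 60, 60, 64, 63, 61, 64, 66, 61, 62, 66, 62, 64, 68, 65, 65, 69, 65, 68, 65, 67, 65, 70, 69, 64, 68, 69, 73, 68, 71, 68, 69, 72, 64, 72, 70, 53, 188, 232, 224, 221, 222, 222, 222, 220, 221, 220, 217, 217, 216, 218, 216, 216, 217, 216, 217, 218]
sq [ 0.55034002 -0.01073857  0.012     ]
rd [ 4.90847261e-01 -2.68077711e-04  1.20000000e-02]
```

Call:
{"method": "jog_arm", "body": {"plan": [[0.03,-0.001,0,0.02,0],[0.03,-0.001,0,0.045,0],[0.03,-0.001,0,0.065,0],[0.03,-0.001,0,0.085,0],[0.03,-0.001,0,0.1,0],[0.03,-0.001,0,0.11,0],[0.03,-0.001,0,0.117,0],[0.03,-0.001,0,0.123,0],[0.03,-0.001,0,0.126,0],[0.03,-0.001,0,0.127,0],[0.03,-0.001,0,0.127,0]]}}

```text
t: 9.02
tcp_pos: [0.5518, -0.0106, 0.0367]
ee_rot: [0.087, 0.996, -0.0, 0.0]
force: [-0.6, -0.2, -1.6]
opening: 0.0375
gripper_force: 40.7
```

Call:
{"method": "jog_arm", "body": {"plan": [[0.03,0,-0.0007,0.001,0],[0.03,0,-0.0007,0.002,0],[0.03,0,-0.0007,0.002,0]]}}

```text
t: 9.27
tcp_pos: [0.5519, -0.0113, 0.0349]
ee_rot: [0.086, 0.996, -0.0, 0.001]
force: [0.3, 0.3, 0.2]
opening: 0.0371
gripper_force: 40.7
```

Call:
{"method": "jog_arm", "body": {"plan": [[0.05,0,0,0,0],[0.05,0,0,0,0],[0.05,0,0,0,0],[0.05,0,0,0,0],[0.05,0,0,-0.02,0],[0.05,0,0,-0.05,0],[0.05,0,0,-0.09,0],[0.05,0,0,-0.125,0],[0.05,0.02,-0.035,-0.125,0],[0.05,0.04,-0.07,-0.125,0],[0.05,0.06,-0.105,-0.125,0],[0.05,0.075,-0.14,-0.125,0],[0.05,0.085,-0.168,-0.125,0],[0.05,0.085,-0.168,-0.125,0],[0.05,0.085,-0.168,-0.125,0]]}}

```text
t: 10.52
tcp_pos: [0.438, -0.1633, 0.1595]
ee_rot: [0.088, 0.996, -0.0, 0.0]
force: [0.5, -0.3, 0.0]
opening: 0.0497
gripper_force: 0.0
```

```bash
python3 - <<'E'
from h import *
s=ctrl.observe();print(s["t"],s["tcp_pos"],s["opening"],s["force"])
q=R.from_quat(s["ee_rot"]).as_matrix()
im=ctrl.get_image("wrist");cv2.imwrite("pics/w5.png",im);np.save("s5.npy",s,allow_pickle=True)
c=cam("wrist",s);p=proj(c,[[.4388,-.1625,.03],[.55,-.011,.05]]);print(p)
from fit import fit
for th in(62,70,80):print(fit("tube",(5,),(.4388,-.1625,0),free_z=False,th=th))
for i in(spot("cage_cube","wrist")[:2]):print(i,plane(c,i[:2],.04))
print("tool delta",q.T@(np.array([.4388,-.1625,.022])-s["tcp_pos"]))
cv2.imwrite("pics/w5b.png",cv2.convertScaleAbs(im,alpha=2))
E
```

```text
10.5167 [ 0.4379996  -0.16327747  0.15952985] 0.04967908517466546 [ 0.53044464 -0.26893968  0.01976244]
[[315.56695184 240.07202942]
 [554.09951465 360.54302989]]
(array([ 4.37299852e-01, -1.62065156e-01, -3.12877316e-05,  1.53034714e-01]), np.float64(0.7673546288019931))
(array([ 4.38517282e-01, -1.62316606e-01, -1.26791636e-06,  6.39387132e-02]), np.float64(0.05943676465890946))
(array([ 4.38514564e-01, -1.62320829e-01, -1.24767241e-05,  6.63220014e-02]), np.float64(0.04593921188828879))
(540.608, 346.608, 0.72) [ 0.54368264 -0.01595409  0.04      ]
tool delta [-0.00057811  0.00091801  0.1375301 ]
```

View pics/w5b.png

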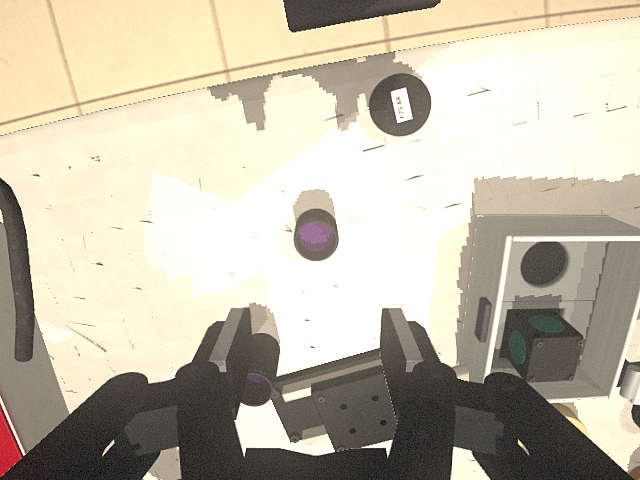

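The cube sits square in the recess and the tube is at (316,233) with its surroundings clear. I'll grasp the tube.

Call:
{"method": "jog_arm", "body": {"plan": [[0.05,-0.0005,0.0005,0.03,0],[0.05,-0.0005,0.0005,0.06,0],[0.05,-0.0005,0.0005,0.09,0],[0.05,-0.0005,0.0005,0.11,0],[0.05,-0.0005,0.0005,0.125,0],[0.05,-0.0005,0.0005,0.134,0],[0.05,-0.0005,0.0005,0.139,0],[0.05,-0.0005,0.0005,0.139,0],[0.02,-0.0005,0.0005,0.139,0],[0.02,-0.0005,0.0005,0.139,0],[0.02,-0.0005,0.0005,0.139,0],[0.02,-0.0005,0.0005,0.139,0],[0.02,-0.0005,0.0005,0.139,0],[0.02,-0.0005,0.0005,0.139,0]], "squeeze": 30}}

```text
t: 11.78
tcp_pos: [0.44, -0.162, 0.0213]
ee_rot: [0.087, 0.996, -0.0, 0.001]
force: [0.4, 1.8, 6.2]
opening: 0.029
gripper_force: 30.1
```

Call:
{"method": "jog_arm", "body": {"plan": [[0.02,0,0,-0.02,0],[0.02,0,0,-0.06,0],[0.02,0,0,-0.1,0],[0.02,0,0,-0.12,0],[0.02,-0.006,0.04,-0.12,0],[0.02,-0.012,0.08,-0.12,0],[0.02,-0.018,0.12,-0.12,0],[0.02,-0.022,0.15,-0.12,0],[0.02,-0.0236,0.167,-0.12,0],[0.02,-0.0236,0.167,-0.12,0],[0.02,-0.0236,0.167,-0.12,0],[0.02,-0.0236,0.167,-0.12,0]]}}

```text
t: 12.78
tcp_pos: [0.4909, -0.0017, 0.1402]
ee_rot: [0.087, 0.996, -0.0, -0.0]
force: [-0.4, 0.3, -1.1]
opening: 0.0285
gripper_force: 30.0
```

```bash
python3 - <<'E'
from h import *
s=ctrl.observe();print(s["t"],s["tcp_pos"],s["opening"],s["force"],s["gripper_force"])
q=R.from_quat(s["ee_rot"]).as_matrix()
im=ctrl.get_image("wrist");cv2.imwrite("pics/w6.png",im);np.save("s6.npy",s,allow_pickle=True)
c=cam("wrist",s)
print("tool delta",q.T@(np.array([.4923,-.0012,.0313])-s["tcp_pos"]))
# held tube top, expected vs seen
b=s["tcp_pos"][2]-.0213
print("expected top/bottom px",proj(c,[s["tcp_pos"]+q@[x,0,0]+[0,0,z] for x,z in((.0163,-.0213),(.0163,.0087),(-.0137,.0087))]))
g=im.max(2)
cv2.imwrite("pics/w6b.png",cv2.resize(cv2.convertScaleAbs(im[180:440,180:460],alpha=2),None,fx=2,fy=2))
E
```

```text
12.7833 [ 0.49086591 -0.00174457  0.14019668] 0.02850417977508212 [-0.44712222  0.28575785 -1.11153997] 29.995401991109247
tool delta [-0.00135231  0.00084073  0.10889584]
expected top/bottom px [[313.37149884 282.73632124]
 [312.88158374 319.40875633]
 [313.01852243 393.76484174]]
```

View pics/w6b.png

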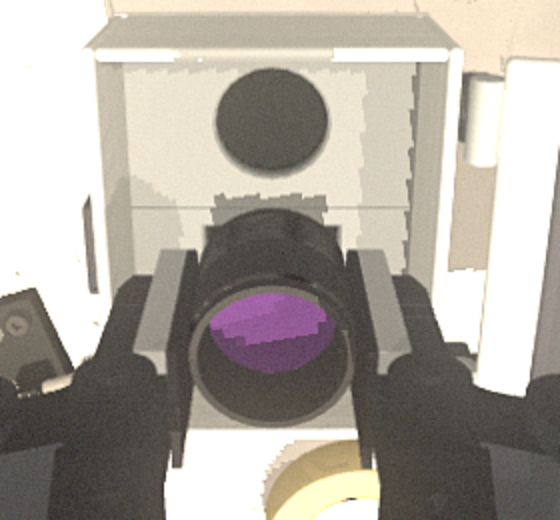

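The tube is held level and centred on the pads. The round recess at crop (272,120) is in line with it.

Call:
{"method": "jog_arm", "body": {"plan": [[0.02,-0.001,-0.0005,0.025,0],[0.02,-0.001,-0.0005,0.05,0],[0.02,-0.001,-0.0005,0.07,0],[0.02,-0.001,-0.0005,0.085,0],[0.02,-0.001,-0.0005,0.095,0],[0.02,-0.001,-0.0005,0.101,0],[0.02,-0.001,-0.0005,0.105,0],[0.02,-0.001,-0.0005,0.107,0],[0.02,-0.001,-0.0005,0.107,0],[0.02,-0.001,-0.0005,0.107,0]]}}

```text
t: 13.67
tcp_pos: [0.4927, -0.002, 0.034]
ee_rot: [0.087, 0.996, -0.0, 0.001]
force: [0.5, -0.8, -1.1]
opening: 0.0285
gripper_force: 30.0
```

Call:
{"method": "jog_arm", "body": {"plan": [[0.02,0,0.0005,0.0015,0],[0.02,0,0.0005,0.0027,0],[0.02,0,0.0005,0.0027,0],[0.02,0,0.0005,0.0027,0]]}}

```text
t: 14.0
tcp_pos: [0.4928, -0.0014, 0.0313]
ee_rot: [0.086, 0.996, -0.0, 0.001]
force: [-0.1, 0.6, 4.5]
opening: 0.0284
gripper_force: 30.5
```

Call:
{"method": "jog_arm", "body": {"plan": [[0.045,0,0,0,0],[0.045,0,0,0,0],[0.045,0,0,0,0],[0.045,0,0,0,0],[0.045,0,0,-0.02,0],[0.045,0,0,-0.05,0],[0.045,0,0,-0.09,0],[0.045,0,0,-0.13,0],[0.026,0,0,-0.17,0],[0.026,0.03,0.02,-0.19,0],[0.026,0.03,0.06,-0.19,0],[0.026,0.03,0.09,-0.19,0],[0.026,0.03,0.09,-0.19,0],[0.026,0.03,0.09,-0.19,0]]}}

```text
t: 15.17
tcp_pos: [0.4779, 0.0938, 0.2207]
ee_rot: [0.085, 0.996, -0.0, 0.0]
force: [-0.6, -0.5, 0.2]
opening: 0.0259
gripper_force: 0.0
```

```bash
python3 - <<'E'
from h import *
s=ctrl.observe();print(s["t"],s["tcp_pos"],s["opening"],s["force"])
im=ctrl.get_image("wrist");cv2.imwrite("pics/w7.png",im);np.save("s7.npy",s,allow_pickle=True)
c=cam("wrist",s)
cen=np.array([.5207,-.0065]);yaw=np.radians(80.2);R2=np.array([[np.cos(yaw),-np.sin(yaw)],[np.sin(yaw),np.cos(yaw)]])
W=lambda x,y,z:np.r_[cen+R2@[x,y],z]
t=np.linspace(0,6.28,24)
P=[W(.015*np.cos(a),.03+.015*np.sin(a),.04) for a in t]+[W(x,y-.03,.05) for x in(-.0195,.0195) for y in(-.0195,.0195)]
a=2.9;P+=[W(.058-.13*np.cos(a),y,.058+.13*np.sin(a)) for y in(.036,0,-.036)]
im=cv2.convertScaleAbs(im,alpha=2)
pp=proj(c,np.array(P));print(pp[-7:])
for p in pp:cv2.circle(im,tuple(int(v*16) for v in p),20,(0,0,255),-1,shift=4)
cv2.imwrite("pics/w7b.png",im)
E
```

```text
15.1667 [0.47787772 0.09377333 0.22065835] 0.02594405674090348 [-0.56208198 -0.54952105  0.17270047]
[[184.17222073 345.85661232]
 [179.00710731 304.80980733]
 [229.44760388 346.44489884]
 [226.05733639 305.21557366]
 [448.28307531 270.61796304]
 [442.82686276 316.95565052]
 [437.55113927 359.45661607]]
```

View pics/w7b.png

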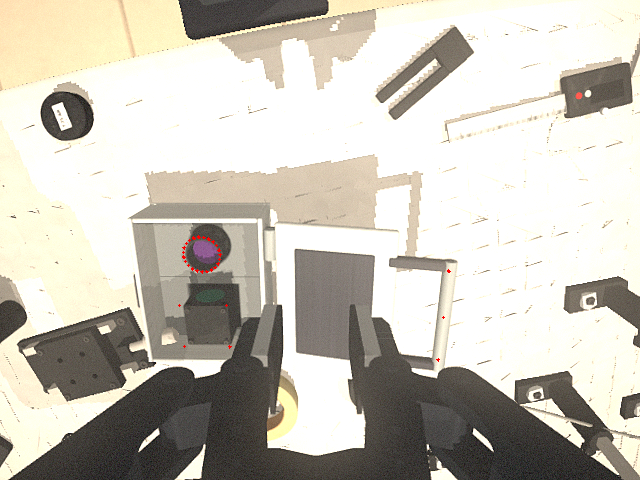

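The view shows the tube in the round recess on its predicted circle, and the bar on its dots. The cube top looks about 7 px right of prediction, so I'll check that numerically.

```bash
python3 - <<'E'
from h import *
im=cv2.imread("pics/w7.png");g=cv2.GaussianBlur(im,(3,3),0).max(2)
c=cam("wrist",np.load("s7.npy",allow_pickle=True).item())
for r in(300,318,328,338):print(r,[int(v) for v in g[r,165:250]])
for k in(196,212,228):print("col",k,[int(v) for v in g[270:362,k]])
cen=np.array([.5207,-.0065]);yaw=np.radians(80.2);R2=np.array([[np.cos(yaw),-np.sin(yaw)],[np.sin(yaw),np.cos(yaw)]])
W=lambda x,y,z:np.r_[cen+R2@[x,y],z]
f=lambda h,z:print(z,proj(c,np.array([W(x,y-.03,z) for x,y in((-h,h),(h,h),(h,-h),(-h,-h))])).round(0).tolist())
f(.0225,.015);f(.0225,.010);f(.0195,.01);f(.0195,.05)
print(proj(c,np.array([W(x,y,.054) for x,y in((-.052,.064),(.052,.064),(.052,-.064),(-.052,-.064))])).round(0).tolist())
E
```

```text
300 [87, 86, 87, 87, 86, 86, 87, 86, 87, 87, 87, 87, 85, 85, 85, 86, 87, 87, 87, 88, 85, 71, 49, 36, 33, 33, 33, 34, 34, 33, 34, 35, 36, 41, 42, 41, 42, 43, 43, 43, 44, 43, 42, 42, 41, 41, 41, 40, 40, 41, 40, 38, 35, 33, 32, 32, 35, 35, 34, 34, 35, 36, 36, 35, 34, 35, 35, 35, 35, 36, 37, 37, 36, 41, 59, 82, 96, 99, 98, 98, 99, 99, 97, 92, 90]
318 [63, 58, 56, 55, 56, 58, 57, 56, 57, 60, 60, 59, 60, 58, 56, 55, 54, 54, 55, 52, 48, 45, 45, 46, 46, 46, 47, 47, 46, 46, 46, 45, 45, 45, 44, 44, 44, 46, 46, 46, 44, 44, 46, 46, 45, 46, 45, 44, 44, 44, 44, 44, 44, 43, 44, 46, 46, 46, 46, 44, 44, 45, 44, 40, 37, 36, 36, 35, 35, 36, 36, 35, 34, 32, 33, 43, 61, 72, 71, 66, 65, 66, 60, 50, 42]
328 [70, 71, 73, 74, 73, 72, 73, 73, 69, 63, 59, 56, 57, 57, 57, 56, 57, 57, 57, 56, 53, 49, 46, 45, 44, 45, 45, 45, 45, 45, 46, 46, 46, 45, 44, 44, 45, 46, 45, 44, 45, 46, 46, 45, 44, 44, 45, 46, 45, 46, 47, 48, 48, 48, 48, 48, 48, 49, 49, 49, 48, 46, 45, 44, 39, 36, 35, 34, 34, 34, 35, 42, 50, 54, 54, 51, 43, 35, 33, 33, 34, 34, 33, 31, 30]
338 [128, 130, 128, 122, 117, 117, 118, 119, 113, 93, 76, 73, 74,
[... 1070 characters left out ...]
9, 57, 57, 56, 56, 58, 58, 58, 58, 56, 47, 37, 33, 31, 31, 32, 34, 35, 36, 36, 35, 34, 35, 34, 33, 34, 35, 35, 34, 34, 34, 33, 33, 36, 37, 37, 37, 36, 36, 37, 38, 39, 39, 39, 39, 40, 41, 41, 41, 42, 41, 41, 43, 43, 43, 44, 46, 48, 48, 49, 50, 49, 49, 49, 49, 48, 46, 44, 47, 52, 55, 62, 72, 76, 76, 77, 77, 76, 76, 75, 76, 76, 77, 78, 78, 69, 49, 34, 30]
0.015 [[187.0, 284.0], [237.0, 284.0], [240.0, 329.0], [192.0, 328.0]]
0.01 [[189.0, 282.0], [238.0, 282.0], [241.0, 326.0], [194.0, 326.0]]
0.01 [[193.0, 285.0], [235.0, 285.0], [238.0, 323.0], [197.0, 323.0]]
0.05 [[179.0, 305.0], [226.0, 305.0], [229.0, 346.0], [184.0, 346.0]]
[[125.0, 218.0], [261.0, 218.0], [268.0, 364.0], [148.0, 362.0]]
```

The recess edges match prediction (dark 186–239 px). The cube's face lies within them, and both parts touched down at exactly the 10 mm floor height, so step 1 is sound. Now the lid bar.

Call:
{"method": "jog_arm", "body": {"plan": [[0.026,-0.02,0.035,0,0],[0.026,-0.04,0.065,0,0],[0.026,-0.055,0.09,0,0],[0.026,-0.0586,0.093,0.02,0],[0.026,-0.0586,0.093,0.05,0],[0.026,-0.0586,0.093,0.075,0],[0.026,-0.0586,0.093,0.09,0],[0.026,-0.0586,0.093,0.09,0],[0.026,-0.0586,0.093,0.09,0]]}}

```text
t: 15.97
tcp_pos: [0.5513, 0.1727, 0.1294]
ee_rot: [0.087, 0.996, -0.0, -0.002]
force: [-0.2, -0.3, 0.0]
opening: 0.026
gripper_force: 0.0
```

```bash
python3 - <<'E'
from h import *
s=ctrl.observe();print(s["t"],s["tcp_pos"],s["opening"],s["force"])
q=R.from_quat(s["ee_rot"]).as_matrix()
im=ctrl.get_image("wrist");cv2.imwrite("pics/w8.png",im);c=cam("wrist",s)
print(spot("lid_bar","wrist")[:2],proj(c,[[.5515,.1755,.089]]))
print("delta",q.T@(np.array([.5515,.1755,.084])-s["tcp_pos"]))
# bar edges: bright columns at a few heights of the near bar end
P=np.array([.5515,.1755,.089])
for d in(.028,.02,.012):
    p=proj(c,[P+q@[d,0,0]])[0];r=int(p[1]);x=int(p[0]);print(r,x,[int(v) for v in im.max(2)[r,x-22:x+23]])
E
```

```text
15.9667 [0.55126539 0.17271861 0.1293875 ] 0.025978340943946913 [-0.18942815 -0.27320913  0.03043466]
[(175.104, 260.88, 0.62), (161.92000000000002, 263.52000000000004, 0.59)] [[319.78210081 298.34735404]]
delta [0.00011686 0.00283017 0.04538494]
239 320 [108, 108, 107, 107, 110, 109, 109, 106, 106, 117, 120, 96, 84, 97, 104, 112, 112, 119, 121, 124, 127, 124, 123, 121, 124, 125, 125, 123, 124, 123, 115, 98, 96, 92, 161, 170, 169, 169, 168, 167, 170, 170, 165, 169, 168]
257 319 [166, 165, 169, 166, 167, 166, 166, 168, 162, 165, 166, 172, 144, 76, 94, 104, 110, 115, 117, 118, 125, 126, 123, 124, 125, 126, 126, 124, 123, 122, 118, 115, 110, 97, 101, 171, 171, 167, 166, 166, 160, 164, 164, 167, 167]
274 319 [169, 170, 167, 168, 168, 170, 171, 170, 172, 171, 174, 180, 153, 84, 96, 105, 113, 113, 118, 122, 123, 125, 126, 124, 123, 122, 127, 125, 121, 122, 120, 115, 108, 93, 117, 178, 175, 172, 171, 175, 171, 172, 170, 172, 170]
```

The bar is confirmed: 21 px wide and centred at column 320, where predicted. I'll lower onto it and close.

Call:
{"method": "jog_arm", "body": {"plan": [[0.026,0,0.0024,0.01,0],[0.026,0,0.0024,0.02,0],[0.026,0,0.0024,0.03,0],[0.026,0,0.0024,0.038,0],[0.026,0,0.0024,0.044,0],[0.026,0,0.0024,0.046,0],[0.026,0,0.0024,0.046,0],[0.004,0,0.0024,0.046,0],[0.004,0,0.0024,0.046,0],[0.004,0,0.0024,0.046,0],[0.004,0,0.0024,0.046,0],[0.004,0,0.0024,0.046,0]], "squeeze": 30}}

```text
t: 17.07
tcp_pos: [0.5521, 0.1747, 0.0847]
ee_rot: [0.086, 0.996, -0.001, -0.0]
force: [-0.4, -6.7, -0.4]
opening: 0.0088
gripper_force: 29.8
```

Call:
{"method": "jog_arm", "body": {"plan": [[0.004,0,-0.0037,-0.0124,0],[0.004,0,-0.0087,-0.0245,0],[0.004,0,-0.0148,-0.0359,0],[0.004,0,-0.0221,-0.0467,0],[0.004,0,-0.0303,-0.0567,0],[0.004,0,-0.0396,-0.0658,0],[0.004,0,-0.0396,-0.0658,0],[0.004,0,-0.0396,-0.0658,0]]}}

```text
t: 17.73
tcp_pos: [0.5456, 0.1374, 0.1515]
ee_rot: [0.087, 0.996, 0.001, 0.001]
force: [-0.3, 2.4, -0.1]
opening: 0.0086
gripper_force: 30.1
```

Call:
{"method": "jog_arm", "body": {"plan": [[0.004,0,-0.005,-0.0042,0],[0.004,0,-0.0101,-0.0082,0],[0.004,0,-0.0155,-0.0119,0],[0.004,0,-0.021,-0.0153,0],[0.004,0,-0.0267,-0.0184,0],[0.004,0,-0.0325,-0.0213,0],[0.004,0,-0.0385,-0.0238,0],[0.004,0,-0.0446,-0.0261,0],[0.004,0,-0.0508,-0.0281,0],[0.004,0,-0.0571,-0.0297,0],[0.004,0,-0.0635,-0.031,0],[0.004,0,-0.0699,-0.032,0],[0.004,0,-0.0699,-0.032,0],[0.004,0,-0.0699,-0.032,0]]}}

```text
t: 18.9
tcp_pos: [0.5336, 0.0684, 0.1836]
ee_rot: [0.087, 0.996, 0.0, 0.0]
force: [-3.3, 3.4, 6.9]
opening: 0.0086
gripper_force: 31.6
```

```bash
python3 - <<'E'
from h import *
s=ctrl.observe();q=R.from_quat(s["ee_rot"]).as_matrix();t=s["tcp_pos"]
print(s["t"],t,s["force"],s["gripper_force"])
b=t-q[:,2]*.005
ex=np.array([np.cos(np.radians(80.2)),np.sin(np.radians(80.2))])
for y in(-.0057,-.0067,-.0077):
    h=np.array([.5207,y])+.058*ex;u=ex@(b[:2]-h);print("u",u,"a from u",np.pi-np.arccos(u/.13),"atan",np.arctan2(b[2]-.058,-u),"r",np.hypot(u,b[2]-.058))
im=ctrl.get_image("scene");cv2.imwrite("pics/s9.png",im);im=ctrl.get_image("side");cv2.imwrite("pics/d9.png",im)
for n in("scene","side"):
    c=cam(n);print(n,"pred bar px",proj(c,[b]),spot("lid_bar",n)[:2],spot("lid",n)[:1])
E
```

```text
18.9 [0.53362174 0.06842904 0.18362276] [-3.34806583  3.40671464  6.93741058] 31.602421402931213
u 0.017243751944062077 a from u 1.703832652933554 atan 1.7020492386164177 r 0.13175602750054718
u 0.01822915984254557 a from u 1.7114842826701144 atan 1.7094565577267518 r 0.13188861235975485
u 0.01921456774102906 a from u 1.719144213307335 atan 1.716848594314395 r 0.1320284189676268
scene pred bar px [[283.40058715 169.44942884]] [(315.32800000000003, 236.688, 0.72), (288.0, 200.68800000000002, 0.69)] [(287.68, 198.816, 0.96)]
side pred bar px [[313.66924885 181.12585079]] [(314.112, 213.6, 0.83)] [(313.92, 212.016, 0.79)]
```

Lid is at about 1.71 rad and the forces are small. I'll bring it the last 18 mm to upright, slowly.

Call:
{"method": "jog_arm", "body": {"plan": [[0.004,0,-0.004,-0.0008,0],[0.004,0,-0.008,-0.0013,0],[0.004,0,-0.0115,-0.0016,0],[0.004,0,-0.0145,-0.0019,0],[0.004,0,-0.0165,-0.002,0],[0.004,0,-0.0178,-0.002,0],[0.004,0,-0.018,-0.002,0],[0.004,0,-0.018,-0.002,0],[0.004,0,-0.018,-0.002,0],[0.004,0,-0.018,-0.002,0],[0.004,0,-0.018,-0.002,0],[0.004,0,-0.018,-0.002,0],[0.004,0,-0.018,-0.002,0],[0.004,0,-0.018,-0.002,0]]}}

```text
t: 20.37
tcp_pos: [0.5304, 0.0508, 0.1844]
ee_rot: [0.086, 0.996, -0.0, 0.0]
force: [0.3, 2.1, 2.0]
opening: 0.009
gripper_force: 31.5
```

```bash
python3 - <<'E'
from h import *
s=ctrl.observe();q=R.from_quat(s["ee_rot"]).as_matrix();t=s["tcp_pos"]
print(s["t"],t,s["force"],s["gripper_force"],s["opening"],abs(s["dq"]).max())
b=t-q[:,2]*.005;ex=np.array([np.cos(np.radians(80.2)),np.sin(np.radians(80.2))])
h=np.array([.5207,-.0067])+.058*ex;u=ex@(b[:2]-h);print("u",u,"a",np.pi-np.arccos(u/.13))
ims={n:ctrl.get_image(n) for n in("scene","side")}
for n in ims:
    cv2.imwrite(f"pics/{n}10.png",ims[n])
    for l in("cage_cube","short_tube","lid"):print(n,l,[tuple(np.round(x,2)) for x in spot(l,n)[:2]])
    c=cam(n);print(proj(c,[[.5499,-.0117,.03],[.4907,-.0016,.025]]).round(1))
    # where the lid plate centre should be if upright vs +-0.1 rad (centre ~54mm from hinge)
    print(n,"lid centre a=1.47/1.57/1.67",proj(c,[np.r_[h-ex*.054*np.cos(a),.058+.054*np.sin(a)] for a in(1.47,1.57,1.67)]).round(1).tolist())
E
```

```text
20.3667 [0.53043431 0.05081019 0.18439971] [0.3450101  2.09593505 1.99011293] 31.530638337135315 0.00895784191629973 0.0022008249029539058
u 0.0003278263570062541 a 1.5733180706753451
scene cage_cube [(np.float64(315.07), np.float64(239.42), np.float64(0.59)), (np.float64(294.91), np.float64(220.51), np.float64(0.16))]
scene short_tube [(np.float64(290.5), np.float64(250.18), np.float64(0.51)), (np.float64(295.62), np.float64(218.78), np.float64(0.42))]
scene lid [(np.float64(288.19), np.float64(203.62), np.float64(0.9))]
[[312.9 238.6]
 [289.6 249.6]]
scene lid centre a=1.47/1.57/1.67 [[289.6, 202.7], [288.5, 201.2], [287.4, 199.9]]
side cage_cube [(np.float64(333.82), np.float64(249.41), np.float64(0.53))]
side short_tube [(np.float64(310.08), np.float64(260.69), np.float64(0.6))]
side lid [(np.float64(314.62), np.float64(213.98), np.float64(0.56))]
[[333.6 254.8]
 [308.7 259.9]]
side lid centre a=1.47/1.57/1.67 [[316.2, 215.3], [315.8, 214.1], [315.3, 213.1]]
```

The lid is at 1.573 rad, at rest and gripped. The cube and tube are detected within about 2 px of their recesses in the scene view and the tube also in the side view; the cube there is off by about 5 px in row, where only its upper part shows. Handing in.

```bash
python3 -c "
from plant import ctrl
print(ctrl.finish_job())"
```

```text
the job is handed in; nothing more can be done
None
```

I handed the job in at about 20.5 s: by my measurements the cube sits flat in the square recess, the short tube stands in the round one, and the lid is held in the gripper at about 1.573 rad; the hand-in returned no verdict.

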